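# Clamp the coupon in the bonding jig with the hex key

### The arm

A 7-joint arm with a two-finger parallel gripper is mounted at the origin on a cart in front of the work surface, level with it; the furniture and walls round the work are solid. World frame = base frame: x ahead of the robot, y to its left, z up, the work surface at z = 0. Lengths are in m, angles in degrees, forces in N, time in s.
With the tool pointing down it reaches from about 0.425 to 0.875 m from the base axis. Payload 9.9 kg.
Tool frame: the origin (TCP) lies on the centre line of the jaws, within the pads' length; the fingertips stand 19 mm ahead of it and the grasp point (between the pads) is the TCP; x points along the fingers, y is the direction in which the jaws open and shut, and the axes are right-handed (so a half turn about x gives the same grasp; the last joint's range is limited). The gripper opens to 85 mm and grips with 20 to 120 N. Pads are 22 mm wide; open, the fingers measure 114 mm over their backs; the gripper's body (76 mm by 85 mm) begins 54 mm behind the grasp point. The pads swing forward as they close: fully open they stand 13 mm farther back than shut.
Start: joints at [-69.488, 32.985, 1.427, 82.34, -0.859, 64.687, -3.237], TCP at [0.289, 0.61, 0.25] pointing down, gripper open.
Joint ranges: [-157.87, 157.87], [-19.46, 123.44], [-87.15, 90], [11.01, 140.99], [-62.26, 242.26], [9.8, 113.94], [-161.44, 161.44]. Speed limits (degrees/s): [127.2, 127.2, 172.46, 172.46, 180, 180, 180].

### API

Orientations are given as [roll, pitch, yaw] about the fixed x, y, z axes, in that order (R = Rz(yaw) Ry(pitch) Rx(roll)).
In Python, from bench import r gives the robot as it stands. Calls block until the motion is done:
- r.move_pose(position, orientation): joint-space move of the TCP to a pose.
- r.move_linear(position, orientation=None, velocity=0.15, max_force=None): straight line of the TCP; orientation=None keeps the orientation; velocity is the mean speed in m/s. With max_force (N) it stops when the force on the tool has changed by that much, and returns True; else False.
- r.move_j(angles): joint-space move.
- r.set_gripper(opening, squeeze=None): finger opening in m; squeeze is the grip in N (None keeps the last); returns when the fingers have stopped.
- r.wait(seconds).
- r.ik(position, orientation): joint angles nearest the present ones, or None.
- r.observe(): the state.
- r.grab_frame(name): name is "side" or "top"; returns a dict with "frame" (384x512x3 uint8, red, green, blue), "mtx" (3x3 intrinsics, pixels), "k1" (the pictures are not rectified: a ray, as slopes to the right and down, at radius r is drawn at 1 + k1 r^2 times it, then the intrinsics apply), "R" (3x3) and "t" (3): a world point X has camera coordinates R X + t. Camera axes: x right, y down, z forward; pixel columns grow to the right and rows downward; lengths in m; the calibration is good to about 2 mm. A picture is of the moment at which its call begins. There is no depth.
A pose or a line that the arm cannot do raises r.MotionError and nothing moves.
- r.close_job(): hands the job in, once; it reports no verdict.
The state is a dict: "clock": time; "joint_positions": joint angles; "qd": joint speeds; "effort": joint torques, N m; "tcp_pos": TCP position; "orientation": TCP orientation; "force": force on the tool from outside, world axes, zero at the start; "torque": the same for the moment, N m; "finger_gap": finger opening in m.
Only numpy, scipy, OpenCV 4.12 (cv2) and the standard library are available. Lean on these libraries where they do the work, as an engineer would, in place of code of your own. Each camera call takes 0.05 s, during which the arm holds its last target.

### The job

The test coupon lies loose in the bonding jig: clamp it. Snap the L-shaped hex key forward out of its spring clips, seat its short arm fully home in the cam screw's hex socket and let go of it, then take the key again by the sleeve at the end of its long arm and swing it clockwise as far as the cam goes, so that the coupon is held against the fence. Leave the key standing fully home in the screw, and do not push the loose gauges or the marker about.

Things in the scene. Friction and masses are not known exactly. Their poses are not given: they have to be found in the camera images.
- hex_key: Loose L-shaped key, dark steel, 0.2 kg. Origin: end face of the short arm (tip); z up the short arm, x along the long arm from bend to free end. Short arm: hexagon 14 mm across flats for the lowest 30 mm, last 2.5 mm tapered, flats square to x and every 60 deg. Long arm: axis at z = 60 mm, round 16 mm bar to x = 119 mm, then the sleeve. Starts level in the clips, short arm hanging down
- key_tip (a point): centre of the end face of the key's short arm (origin of the key)
- key_middle (a point): on the axis of the key's long arm, 65 mm from the short arm's axis, near the centre of mass; half-way between the two clips (10 mm wide, at 25 and 105 mm): grasp here across the 16 mm bare bar to snap it out (the round bar can roll some degrees as the fingers close, tilting the short arm)
- key_sleeve: the black rubber sleeve fixed on the end of the key's long arm, 18 mm diameter, from x = 119 to 172 mm of the key; same origin and axes as the key
- sleeve_center (a point): centre of the sleeve, on the axis of the long arm, 146 mm from the short arm's axis; grasp across its 18 mm
- clip_rack: fixed grey sheet-steel bracket; origin under the held bar's middle. The bar lies along y, 100 mm up, in two C-clips at y = -40 and +40 mm with sprung jaws, open to -x (its front). Behind the bar by 39 mm: posts 114 mm high at the clips, 58 mm high sheet between. Short arm hangs at y = +65 mm, long arm points to -y. Pull straight along -x with about 10 N; clear of the jaws after 25 mm
- jig: bonding jig, fixed: aluminium plate 100 x 160 x 16 mm (x, y, z), origin at the centre of its underside; a steel fence 12 mm high on it, face at x = 30 mm; a dowel end stop 10 mm high at x = 18, y = -60 mm; the cam screw at x = -20.4, y = 0
- cam_screw (a joint): turn of the cam screw, rad: grows clockwise seen from above, 0 open to 1.92 at its stop (clamped); begins at 0 to 0.25. Dark round head, 24 mm diameter, top 50 mm above the worktop, over an eccentric 34 mm steel disc that pushes the coupon to the fence. Stiff, about 0.3 N m, more over the last 0.4 rad as it grips; stays where it is left
- socket_floor (a point): centre of the floor of the cam screw's hex socket, 30 mm above the worktop, on the upright screw axis; socket 15 mm across flats, 20 mm deep (mouth at 50 mm). Axes turn with the screw; flats square to x and every 60 deg: the key enters when its x differs from this x by a multiple of 60 deg, within about 7 deg. Left alone in it, the key leans 5 to 8 deg to its long arm
- coupon_center (a point): centre of the test coupon, a primed steel strip 30 x 100 mm (x, y), 4 mm thick, lying loose on the jig's plate between cam and fence, with its long side along the fence
- coupon_home (a point): where the coupon's centre is when the coupon lies against the fence (x = 15 mm of the jig, half-way along); axes as the jig
- radius_gauge_0: small orange flat gauge, 52 x 52 x 9 mm, loose on the worktop; bystander
- radius_gauge_2: small green flat gauge, 52 x 52 x 9 mm, loose on the worktop; bystander
- marker_0: marker pen 137 mm long, 16 mm thick, loose on the worktop; bystander
There are look-alikes about, which are no part of the job. What is shaped like the part that bears coupon_center but black or turquoise is not meant.

How it is judged (in metres and radians):
On the way, in this order (a step that is already met when the one before it is completed fails the run):
1. the key is out of the spring clips, in front of them and off the worktop (x of key_middle in the frame of clip_rack below -0.03 m and height (world z) of key_middle above 0.06 m), for 0.1 s.
2. the key stands fully home in the socket of the still open cam screw, let go (z of key_tip in the frame of socket_floor below 0.004 m and horizontal distance between key_tip and socket_floor below 0.004 m and angle between hex_key's own z axis and vertical below 0.25 rad and value of joint cam_screw below 0.6 rad and contact force between the fingers and hex_key below 0.1 N), for 0.2 s.
3. the screw is turned past half-way by the sleeve at the end of the key's long arm, the key still home (value of joint cam_screw above 1 rad and contact force between the fingers and key_sleeve above 0.3 N and z of key_tip in the frame of socket_floor below 0.005 m), for 0.1 s.
At the end, for the whole second after the job is handed in: Cam screw turned past 1.7 rad (stop at 1.92); coupon flat on the jig against the fence (within 1.3 mm, along it within 12 mm, parallel within 0.03 rad); key at rest in the socket, tip within 4 mm of the socket floor's centre in height and sideways, leaning under 0.25 rad (value of joint cam_screw above 1.7 rad and x of coupon_center in the frame of coupon_home between -0.0013 and 0.002 m and y of coupon_center in the frame of coupon_home between -0.012 and 0.012 m and z of coupon_center in the frame of coupon_home below 0.002 m and angle between the y axis of coupon_center and the y axis of coupon_home, either way round below 0.03 rad and z of key_tip in the frame of socket_floor below 0.004 m and horizontal distance between key_tip and socket_floor below 0.004 m and angle between hex_key's own z axis and vertical below 0.25 rad and linear speed of hex_key below 0.03 m/s); the robot touches nothing.
It fails at once if a loose gauge or the marker is pushed more than 30 mm (distance of any of radius_gauge_0, radius_gauge_2, marker_0 from where it was at the start of the episode above 0.03 m).
It also fails if it takes over 64 s, if anything falls off the work surface, if the arm or the gripper's body presses on something with over 40 N, if the wrist force passes 120 N, or if a joint passes its speed limit or range.

## Working session

There is one attempt and no reset: what is moved stays moved. The work goes in short steps, each a Python script; the robot and the scene stay as the last script left them, time stands still between calls to the robot, and variables do not carry over. Pictures are saved under pics/ and viewed, and the job is handed in when it is done.

```bash
ls; mkdir -p pics; python3 - <<'E'
from bench import r
import cv2,json
for n in("side","top"):
    g=r.grab_frame(n); cv2.imwrite(f"pics/{n}0.png",cv2.resize(g["frame"][:,:,::-1],(800,600),interpolation=cv2.INTER_CUBIC))
    print(n,g["mtx"].tolist(),g["k1"],g["R"].tolist(),g["t"].tolist())
o=r.observe();print(o)
E
```

```text
pics
side [[373.2042049419226, 0.0, 256.81980669726994], [0.0, 373.2042049419226, 187.23058495312952], [0.0, 0.0, 1.0]] -0.01596745512487464 [[-0.9987923611629854, -0.043651015548928085, 0.02254790730902907], [-0.0412036682894437, 0.4942526620806596, -0.8683412714743411], [0.026759615131066856, -0.8682216853245082, -0.4954543653358082]] [0.49661220130011113, 0.08016421358458053, 1.0947949646395236]
top [[422.43144031771254, 0.0, 253.60915448720138], [0.0, 422.43144031771254, 190.93192337258188], [0.0, 0.0, 1.0]] 0.03160906403529853 [[0.025691703187364752, -0.9996026523741994, 0.011596281895414385], [-0.9855966216229378, -0.027267915374228686, -0.16690045007906892], [0.16715033901486473, -0.007141299434238668, -0.9859055563336717]] [-0.03252360346928135, 0.5150671701556931, 1.193705269764277]
{'clock': 0.1, 'joint_positions': array([-69.4875058 ,  33.0273377 ,   1.42238392,  82.3808699 ,
        -0.85821598,  64.68606117,  -3.23689036]), 'qd': array([ 0.00270034,  0.00672654,  0.03620429, -0.13961329, -0.01798416,
       -0.05351586, -0.10250617]), 'effort': array([ 6.46537097e-03, -7.67297459e+01,  2.25814328e+00, -2.86599988e+01,
        1.58739224e-02,  8.70891177e-03,  3.48837759e-06]), 'tcp_pos': array([0.28844279, 0.60985871, 0.24953892]), 'orientation': array([ -86.80940233,   89.91628957, -112.11951102]), 'force': array([-0.28767862, -0.41109152,  0.51089539]), 'torque': array([0.02039147, 0.01624841, 0.02251695]), 'finger_gap': 0.08566692699003058}
```

View pics/side0.png

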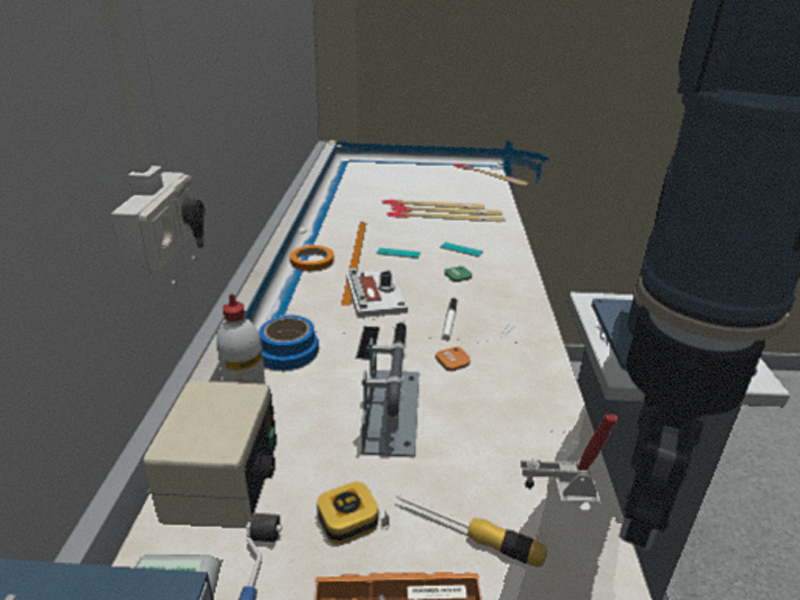

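View pics/top0.png

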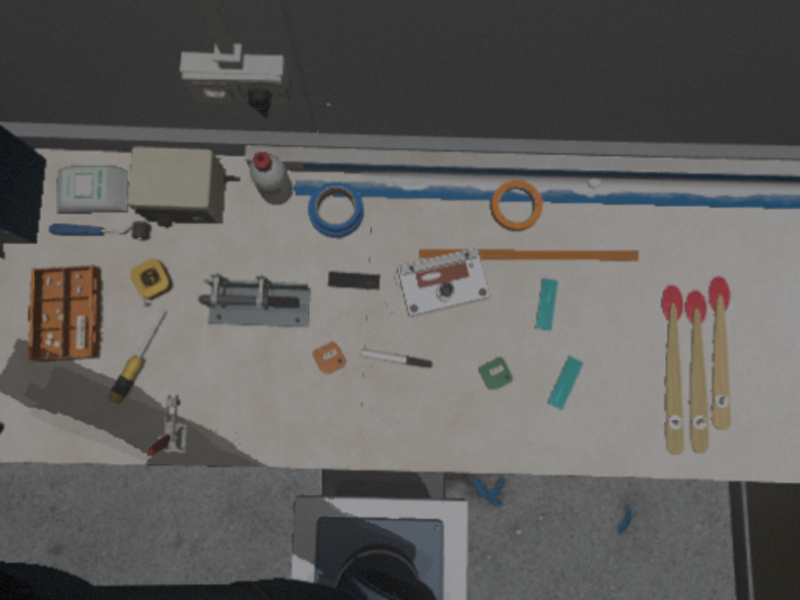

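The top view shows the rack with the key at about (258,303), short arm to the left (+y), and the jig at about (443,282). The coupon is the red-brown strip on the jig. Black (354,281) and turquoise (546,304; 564,382) strips are look-alikes. Next come enlarged crops.

```bash
cat > h.py <<'E'
import numpy as np,cv2
from bench import r
def grab(n): return r.grab_frame(n)
def K(g): return g["mtx"]
def undist(g,px):
    px=np.atleast_2d(px).astype(float); m=g["mtx"]
    d=np.c_[(px[:,0]-m[0,2])/m[0,0],(px[:,1]-m[1,2])/m[1,1]]
    u=d.copy()
    for _ in range(20): u=d/(1+g["k1"]*(u**2).sum(1,keepdims=True))
    return u
def proj(g,X):
    X=np.atleast_2d(X).astype(float)
    rv,_=cv2.Rodrigues(np.array(g["R"]));
    p,_=cv2.projectPoints(X,rv,np.array(g["t"]).astype(float),np.array(g["mtx"]),np.array([g["k1"],0,0,0.]))
    return p[:,0]
def atz(g,px,z):
    u=undist(g,px); R=np.array(g["R"]);t=np.array(g["t"])
    C=-R.T@t; d=np.c_[u,np.ones(len(u))]@R
    s=(z-C[2])/d[:,2]
    return C+s[:,None]*d
def tri(g1,p1,g2,p2):
    A=[];b=[]
    for g,p in((g1,p1),(g2,p2)):
        u=undist(g,p)[0];R=np.array(g["R"]);C=-R.T@np.array(g["t"]);d=R.T@np.r_[u,1];d/=np.linalg.norm(d)
        P=np.eye(3)-np.outer(d,d);A.append(P);b.append(P@C)
    X=np.linalg.lstsq(np.vstack(A),np.hstack(b),rcond=None)[0]
    return X,[np.linalg.norm(A[i]@X-b[i]) for i in range(2)]
def crop(g,c0,r0,w,h,s,fn,pts=None):
    im=np.ascontiguousarray(g["frame"][r0:r0+h,c0:c0+w,::-1])
    im=cv2.resize(im,(w*s,h*s),interpolation=cv2.INTER_CUBIC)
    if pts is not None:
        for p in pts:
            cv2.circle(im,(int((p[0]-c0+.5)*s),int((p[1]-r0+.5)*s)),3,(0,255,0),1)
    for c in range(c0-c0%10+10,c0+w,10):
        cv2.line(im,(int((c-c0+.5)*s),0),(int((c-c0+.5)*s),6),(255,0,255),1); cv2.putText(im,str(c),(int((c-c0+.5)*s)-10,16),0,.35,(255,0,255),1)
    for q in range(r0-r0%10+10,r0+h,10):
        cv2.line(im,(0,int((q-r0+.5)*s)),(6,int((q-r0+.5)*s)),(255,0,255),1); cv2.putText(im,str(q),(8,int((q-r0+.5)*s)+4),0,.35,(255,0,255),1)
    cv2.imwrite(fn,im)
E
python3 - <<'E'
from h import *
t=grab("top");s=grab("side")
crop(t,125,170,80,45,10,"pics/t_rack.png")
crop(t,248,150,72,54,11,"pics/t_jig.png")
crop(s,222,200,60,95,6,"pics/s_rack.png")
crop(s,215,165,60,45,13,"pics/s_jig.png")
E
```

```text
(no output)
```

View pics/t_rack.png

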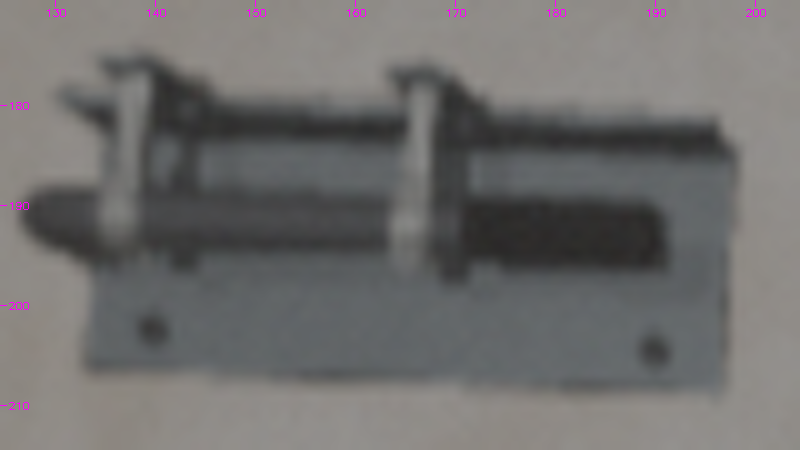

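View pics/t_jig.png

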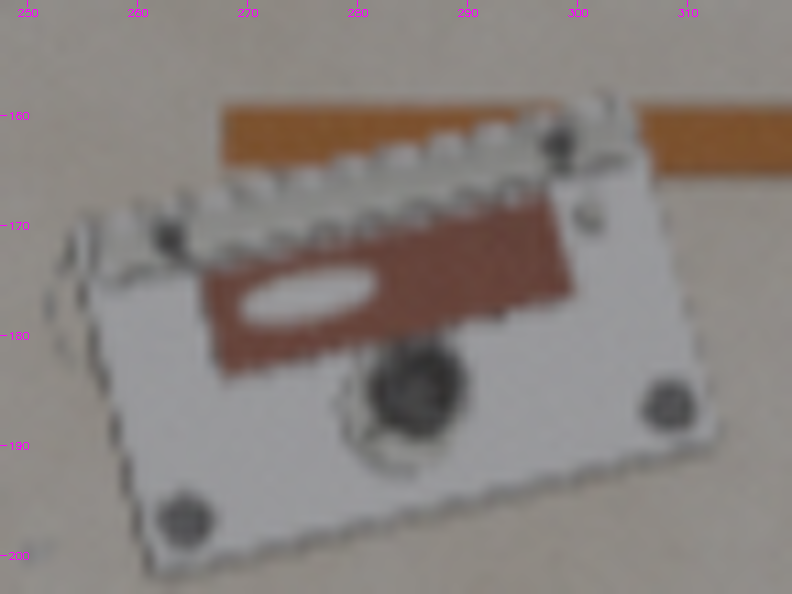

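View pics/s_rack.png

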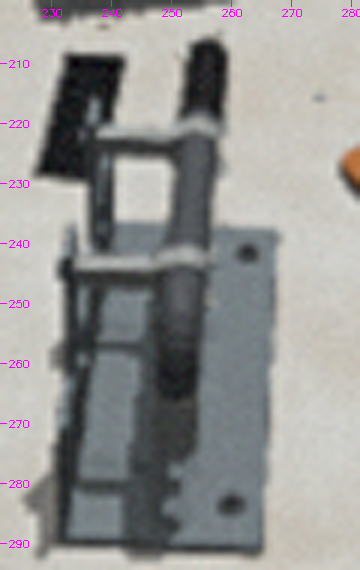

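View pics/s_jig.png

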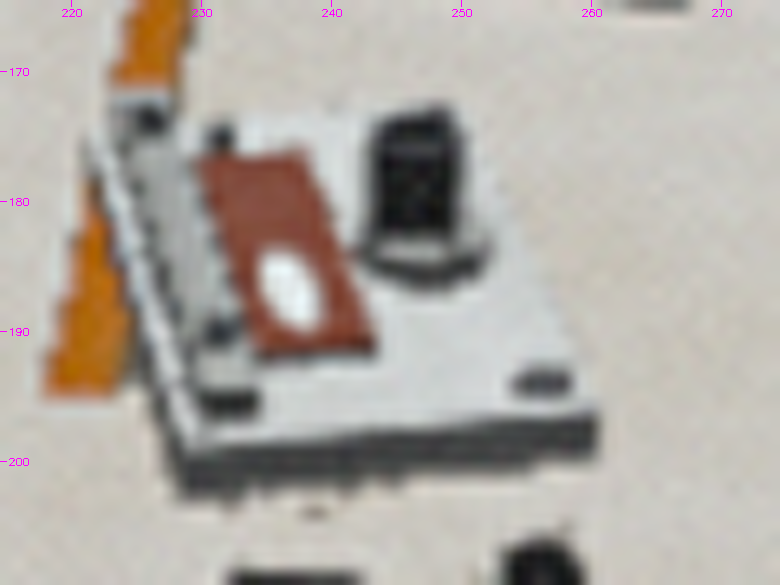

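```bash
python3 - <<'E'
from h import *
np.set_printoptions(precision=4,suppress=True)
t=grab("top");s=grab("side")
print("bar axis top z=.1", atz(t,[[190.7,192.9],[170.5,192.5],[165,192.1],[150,191.5],[136.5,191.2],[127.0,191.3]],.1))
print("tri sleeve end",tri(t,[190.9,192.9],s,[255.8,207]))
print("tri sleeve start",tri(t,[170.2,192.5],s,[253.2,219]))
print("bend",tri(t,[127,191.3],s,[250.5,265]))
print("rackbase", atz(t,[[133.2,206.5],[197,209],[140,202.5],[190,204.7]],.002), atz(s,[[265,290],[267,238.5],[260,283.5],[263,241.5]],.002))
print("plate top z16", atz(t,[[261.5,201.5],[312.5,190],[264.5,197],[308.5,186.5]],.016), atz(s,[[259.5,197]],.016))
print("head",atz(t,[[285.5,184.7]],.05),atz(s,[[246.5,174.5]],.05))
print("coupon top z.02",atz(t,[[266,175],[297.5,167.2],[299.5,176.5],[268,184]],.02),atz(s,[[230.2,176.5],[238,176.2],[243.3,191],[234.5,191.8]],.02))
print("gauges",atz(t,[[211,228.5],[317,239],[231,225],[277,233]],.009),"rearedge",atz(t,[[256,131],[256,108]],0))
E
```

```text
bar axis top z=.1 [[0.4958 0.1566 0.1   ]
 [0.4954 0.2126 0.1   ]
 [0.4961 0.2279 0.1   ]
 [0.4966 0.2694 0.1   ]
 [0.4964 0.3067 0.1   ]
 [0.4954 0.3328 0.1   ]]
tri sleeve end (array([0.4954, 0.1558, 0.1013]), [np.float64(0.00018447016147011064), np.float64(0.00018447016147011492)])
tri sleeve start (array([0.4968, 0.2126, 0.1038]), [np.float64(0.002015287000601313), np.float64(0.0020152870006020546)])
bend (array([0.4982, 0.3399, 0.0762]), [np.float64(0.0010048853997533524), np.float64(0.0010048853997534427)])
rackbase [[0.4656 0.3398 0.002 ]
 [0.4631 0.1493 0.002 ]
 [0.4782 0.3205 0.002 ]
 [0.4756 0.1709 0.002 ]] [[0.4647 0.3349 0.002 ]
 [0.464  0.1511 0.002 ]
 [0.4763 0.3159 0.002 ]
 [0.4741 0.1645 0.002 ]]
plate top z16 [[ 0.4891 -0.0433  0.016 ]
 [ 0.5281 -0.1955  0.016 ]
 [ 0.5029 -0.052   0.016 ]
 [ 0.5385 -0.1834  0.016 ]] [[ 0.4909 -0.0334  0.016 ]]
head [[ 0.5357 -0.1114  0.05  ]] [[ 0.5359 -0.1112  0.05  ]]
coupon top z.02 [[ 0.5693 -0.0549  0.02  ]
 [ 0.596  -0.1494  0.02  ]
 [ 0.5675 -0.1557  0.02  ]
 [ 0.542  -0.0615  0.02  ]] [[ 0.5921 -0.1493  0.02  ]
 [ 0.5667 -0.1536  0.02  ]
 [ 0.5419 -0.0584  0.02  ]
 [ 0.5684 -0.0513  0.02  ]]
gauges [[ 0.4053  0.1042  0.009 ]
 [ 0.3827 -0.2101  0.009 ]
 [ 0.4172  0.0454  0.009 ]
 [ 0.3972 -0.0915  0.009 ]] rearedge [[ 0.7121 -0.0217  0.    ]
 [ 0.7868 -0.0198  0.    ]]
```

```bash
cat >> h.py <<'E'
S=np.array([0.5358,-0.1113])
def d2(a): a=np.radians(a); return np.array([np.cos(a),np.sin(a)])
E
python3 - <<'E'
from h import *
np.set_printoptions(precision=1,suppress=True)
for y0 in(-90.5,89.5):
    print("pick",y0,r.ik([.496,.264,.1],[0,90,y0]),r.ik([.496,.264,.25],[0,90,y0]))
for ph in(67.4,127.4,7.4,-53):
  for f in(0,180):
    y=ph+f; y=(y+180)%360-180
    print("ins",ph,y,r.ik([*(S+.065*d2(ph)),.12],[0,90,y]))
for ph in(67,40,7,-20,-36,-60,-96):
  for f in(0,180):
    y=ph+f; y=(y+180)%360-180
    print("slv",ph,y,r.ik([*(S+.146*d2(ph)),.08],[0,90,y]))
E
```

```text
pick -90.5 [-42.4  34.7  14.7 109.9 -13.9  37.1 -19.5] [-46.5  24.5  20.2 100.3  -9.8  56.9 -23.1]
pick 89.5 [-15.9  35.3 -25.8 108.9  22.6  40.8 124.5] [-15.6  24.6 -25.2  99.2  12.   58.8 134.4]
ins 67.4 67.4 [ 10.8  32.6 -15.6 108.   12.7  41.1 145.3]
ins 67.4 -112.60000000000002 [-16.2  34.8  26.  109.  -22.4  41.2   0.2]
ins 127.4 127.39999999999998 [-38.7  54.8  77.7 118.8 -62.1  64.5 -72.9]
ins 127.4 -52.60000000000002 [ -7.6  28.8  13.1 117.8 -11.2  34.5  50.6]
ins 7.4 7.400000000000006 [  4.7  35.2   1.  101.5  -0.8  43.3 103.5]
ins 7.4 -172.60000000000002 [-17.9  41.4  39.4 102.3 -34.   48.7 -44.9]
ins -53 -53 [  1.2  35.6  16.2 103.6 -13.8  42.8  61.7]
ins -53 127 [-22.6  52.2  64.9 104.4 -54.5  61.5 -79.2]
slv 67 67 [  4.8  38.  -18.1 105.2  17.5  39.6 133.6]
slv 67 -113 [-21.7  39.8  24.1 106.2 -24.5  39.1  -6.2]
slv 40 40 [  4.5  40.9 -11.8  96.7  11.3  43.5 117.3]
slv 40 -140 [-20.5  45.   31.3  97.8 -30.6  46.1 -24.9]
slv 7 7 [ 5.7 43.4 -3.1 90.4  2.9 46.3 98.4]
slv 7 -173 [-16.9  50.   39.4  91.4 -37.7  52.6 -47. ]
slv -20 -20 [ 7.1 43.9  4.4 89.8 -4.2 46.5 83.2]
slv -20 160 [-13.6  52.4  45.2  90.6 -42.9  55.6 -64.3]
slv -36 -36 [ 7.7 43.6  9.1 91.4 -8.7 45.7 74.4]
slv -36 144 [-17.2  61.1  64.8  92.4 -59.4  66.9 -63.9]
slv -60 -60 [  7.7  42.4  16.1  96.5 -15.8  43.4  61.4]
slv -60 120 [-14.2  59.4  64.8  97.3 -59.6  64.6 -80.9]
slv -96 -96 [  5.5  39.4  25.9 108.2 -26.5  38.3  41.4]
slv -96 84 [ -12.5   55.4   64.8  108.8  -60.3   59.  -106.1]
```

```bash
python3 - <<'E'
from h import *
np.set_printoptions(precision=4,suppress=True)
ori=[0,90,-90.5]
r.set_gripper(.05,60)
r.move_pose([.496,.264,.22],ori); print(r.observe()["clock"])
print(r.move_linear([.496,.264,.1],ori,velocity=.15,max_force=15))
o=r.observe();print(o["clock"],o["tcp_pos"],o["force"],o["finger_gap"])
t=grab("top");s=grab("side")
crop(t,125,160,80,60,10,"pics/t1.png");crop(s,222,190,70,100,6,"pics/s1.png")
E
```

```text
2.2417
False
3.1917 [0.4964 0.2643 0.1006] [ 0.7438  0.3902 -0.5592] 0.04977128497565807
```

View pics/s1.png

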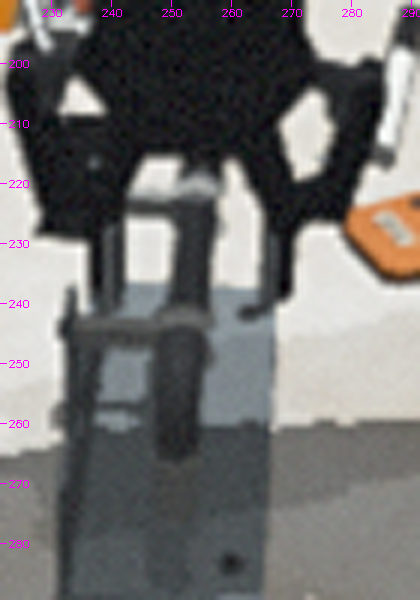

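The open fingers (cols 240 and 267) straddle the bar (col 253) between the two clips. Next I close and pull.

```bash
python3 - <<'E'
from h import *
np.set_printoptions(precision=4,suppress=True)
ori=[0,90,-90.5]
r.set_gripper(.0,80)
o=r.observe();print(o["clock"],o["tcp_pos"],o["force"],o["torque"],o["finger_gap"])
p=o["tcp_pos"]
r.move_linear([p[0]-.06,.264,.1],ori,velocity=.06)
o=r.observe();print(o["clock"],o["tcp_pos"],o["force"],o["torque"],o["finger_gap"])
r.move_linear([p[0]-.06,.264,.17],ori,velocity=.15)
r.wait(.2)
o=r.observe();print(o["clock"],o["tcp_pos"],o["force"],o["torque"],o["finger_gap"])
t=grab("top");s=grab("side")
crop(t,110,180,80,60,10,"pics/t2.png");crop(s,230,180,90,90,6,"pics/s2.png")
E
```

```text
3.7167 [0.4962 0.2641 0.1002] [0.2582 0.4987 2.2832] [ 0.0182 -0.0786 -0.027 ] 0.013787395558733354
4.8667 [0.4367 0.264  0.1001] [-0.4417 -0.224  -2.1926] [-0.0308 -0.0555  0.0163] 0.013485055138508612
5.6833 [0.4357 0.2637 0.169 ] [-0.1933 -0.0208 -1.5856] [-0.054  -0.0426  0.028 ] 0.013412174971764602
```

View pics/s2.png

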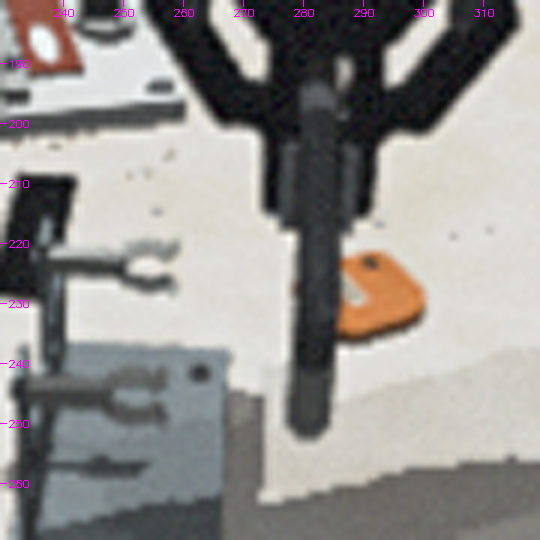

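View pics/t2.png

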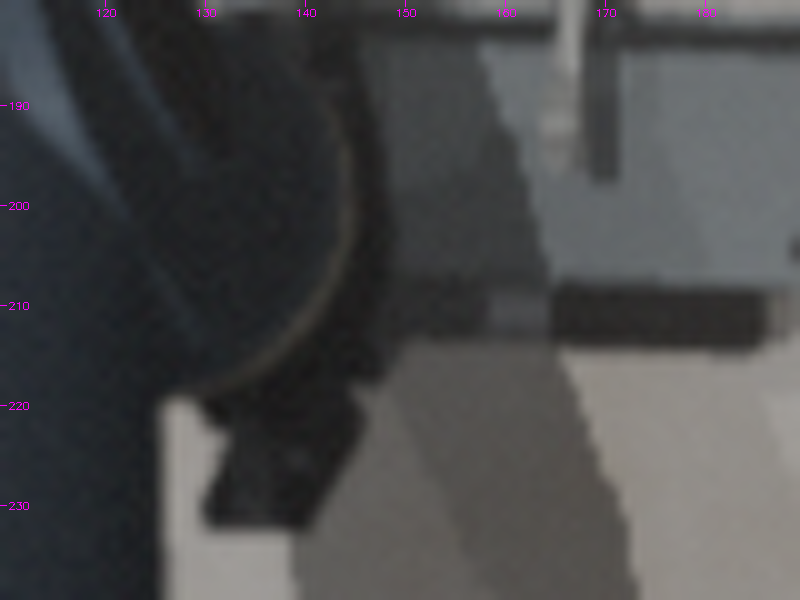

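```bash
python3 - <<'E'
from h import *
np.set_printoptions(precision=4,suppress=True)
t=grab("top");s=grab("side")
print("sleeve end, start",atz(t,[[186,211],[165,211]],.169))
x,y,z=r.observe()["tcp_pos"]
ysh=y+.065
pts=[]
for dl in(-10,0,10):
    a=np.radians(dl)
    for h in(-.06,-.03,0): pts.append([x-h*np.sin(a)*-1,ysh,z+h*np.cos(a)])
P=proj(s,pts);print(P)
print("sl",proj(s,[x,y-.081-.026,z]))
# edges of short arm region
f=s["frame"].astype(int).sum(2)
for row in range(222,256,3): print(row,f[row,272:294])
E
```

```text
sleeve end, start [[0.4367 0.1565 0.169 ]
 [0.4353 0.2108 0.169 ]]
[[275.6987 249.6998]
 [278.9853 238.3105]
 [282.4038 226.4598]
 [280.7469 250.2776]
 [281.5593 238.6066]
 [282.4038 226.4598]
 [285.8468 250.1595]
 [284.1592 238.5409]
 [282.4038 226.4598]]
sl [[281.2582 184.0599]]
222 [665 656 661 656 662 682 602 358 163 168 181 186 179 136 263 553 589 543
 457 393 403 445]
225 [658 651 653 654 658 673 605 363 172 169 203 199 164 141 239 457 456 424
 413 414 401 420]
228 [661 666 659 658 675 686 462 222 136 148 159 164 156 123 224 467 538 523
 499 435 416 431]
231 [648 649 651 655 664 687 516 263 143 150 194 210 192 167 261 402 438 447
 430 418 427 429]
234 [659 655 662 654 668 690 471 203  94 130 156 129 127 135 292 377 433 429
 407 386 343 299]
237 [667 670 670 656 670 695 452 142 106 122 111 117 101 161 407 452 394 407
 442 478 643 686]
240 [658 652 660 663 669 617 383 153 108 120 120 119 108 300 620 686 665 662
 664 663 663 657]
243 [653 629 633 633 637 507 300 179 201 204 202 188 212 397 639 673 664 662
 660 661 651 652]
246 [343 336 553 632 633 448 225 185 202 204 198 181 211 484 632 653 626 608
 603 596 605 599]
249 [321 329 559 630 638 414 180 186 181 205 200 175 216 540 614 613 606 602
 605 604 600 607]
252 [314 334 544 619 615 623 537 348 248 250 296 454 585 640 633 614 609 612
 604 610 613 613]
255 [311 322 542 607 592 603 599 606 612 616 607 615 618 609 610 614 606 606
 599 602 608 617]
```

```bash
python3 - <<'E'
from h import *
np.set_printoptions(precision=4,suppress=True)
ph=7.4
r.move_linear([.4357,.264,.23],[0,90,-90.5],velocity=.2)
r.move_pose([*(S+.065*d2(ph)),.20],[0,90,ph])
r.move_linear([*(S+.065*d2(ph)),.125],[0,90,ph],velocity=.15)
r.wait(.3)
o=r.observe();print(o["clock"],o["tcp_pos"],o["force"],o["torque"],o["finger_gap"],o["orientation"])
t=grab("top");s=grab("side")
crop(t,240,140,80,60,10,"pics/t3.png");crop(s,210,140,70,70,8,"pics/s3.png")
E
```

```text
9.2167 [ 0.6007 -0.103   0.1258] [ 1.1317 -0.3333 -0.8627] [ 0.0247  0.0212 -0.0208] 0.013345070525679908 [-12.2372  89.9231  -4.8406]
```

View pics/s3.png

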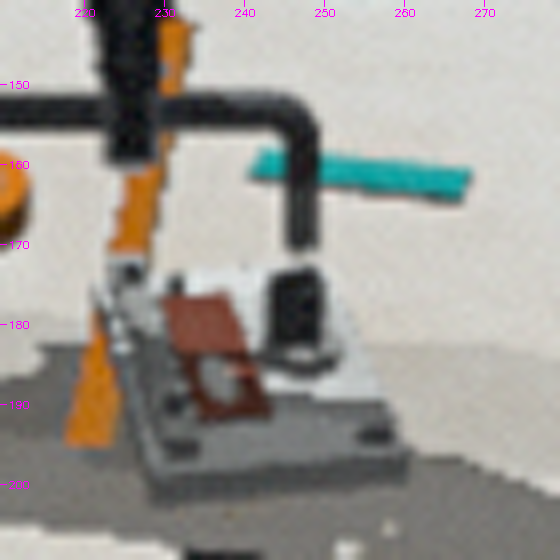

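View pics/t3.png

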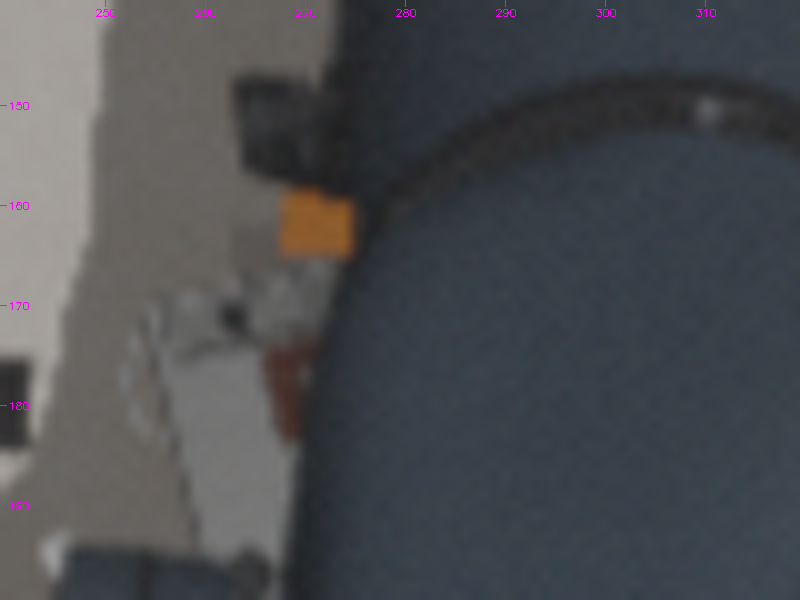

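```bash
python3 - <<'E'
from h import *
np.set_printoptions(precision=2,suppress=True)
fs=[grab("side")["frame"].astype(float).sum(2) for _ in range(4)]
s=grab("side"); f=np.mean(fs,0)
def edges(row,lo,hi):
    v=f[row,lo:hi]; th=(v.min()+np.median(np.r_[v[:3],v[-3:]]))/2
    i=np.argmin(v); a=i
    while v[a]<th:a-=1
    b=i
    while v[b]<th:b+=1
    L=lo+a+(v[a]-th)/(v[a]-v[a+1]); R_=lo+b-1+(th-v[b-1])/(v[b]-v[b-1])
    return L,R_,(L+R_)/2
for row in list(range(157,172))+list(range(174,183)):
    try: print(row,np.array(edges(row,238,258)))
    except Exception as e: print(row,e)
print(proj(s,[[*S,z] for z in(.04,.05,.065,.08,.1,.125)]))
print(f[164:175,243:252])
E
```

```text
157 [244.77 249.5  247.13]
158 [244.95 249.7  247.32]
159 [244.3  250.08 247.19]
160 [244.45 250.12 247.29]
161 [244.62 249.66 247.14]
162 [244.56 249.81 247.19]
163 [245.39 249.62 247.5 ]
164 [245.43 249.23 247.33]
165 [245.27 249.36 247.32]
166 [245.21 249.37 247.29]
167 [245.2  249.36 247.28]
168 [245.2  249.38 247.29]
169 [245.13 249.39 247.26]
170 [245.23 249.32 247.28]
171 [245.59 249.08 247.33]
174 [243.67 249.51 246.59]
175 [243.23 249.85 246.54]
176 [242.89 250.1  246.5 ]
177 [242.92 250.07 246.5 ]
178 [242.85 250.1  246.47]
179 [242.87 249.99 246.43]
180 [242.99 249.77 246.38]
181 [243.05 249.75 246.4 ]
182 [242.72 249.67 246.19]
[[246.5  177.27]
 [246.53 174.48]
 [246.58 170.26]
 [246.62 165.98]
 [246.68 160.2 ]
 [246.75 152.82]]
[[640.5  651.75 452.75 230.25 184.75 179.75 290.   573.   648.25]
 [633.75 643.5  450.25 226.25 165.25 158.75 285.75 573.5  645.25]
 [624.75 631.75 440.   214.   167.75 163.75 292.   565.25 642.5 ]
 [614.75 623.   432.   207.5  164.25 155.5  288.5  558.25 631.  ]
 [617.25 624.5  429.75 197.   150.75 162.   279.5  554.25 626.25]
 [615.   626.   416.25 186.25 156.25 159.25 278.5  553.5  623.5 ]
 [617.   628.5  434.25 219.75 157.   176.25 305.25 551.   619.  ]
 [614.75 619.25 532.5  394.5  288.   295.   439.25 591.5  622.75]
 [627.5  644.5  622.75 546.75 443.5  402.   543.5  631.75 627.5 ]
 [615.   590.5  528.   462.25 402.75 304.   416.75 603.75 628.75]
 [511.   322.75 198.5  147.25 148.75 135.25 244.25 522.   625.25]]
```

The side view shows the key's short arm at col 247.3 and the screw axis at col 246.6, so the tip is about 2 mm too near in x. The top view is blocked by the arm. I'll correct this and probe down gently.

```bash
cat >> h.py <<'E'
def probe(c,ph,zlow=.104,ztop=.1135,F=6,L=.065,v=.03,pitch=90,up=True):
    """tip target c (xy), key heading ph; returns z reached"""
    ori=[0,pitch,ph]; q=np.array(c)+L*d2(ph)
    r.move_linear([*q,ztop],ori,velocity=.08)
    hit=r.move_linear([*q,zlow],ori,velocity=v,max_force=F)
    o=r.observe()
    print("c",np.round(c,4),"ph",ph,"hit",hit,"z",round(o["tcp_pos"][2],4),"F",np.round(o["force"],1),"T",np.round(o["torque"],2),"t",round(o["clock"],1),flush=True)
    if hit and up: r.move_linear([*q,ztop],ori,velocity=.08)
    return hit,o
E
python3 - <<'E'
from h import *
probe(S+[.0021,0],7.4)
o=r.observe();print(o["tcp_pos"],o["force"])
s=grab("side");crop(s,210,140,70,70,8,"pics/s4.png")
E
```

```text
c [ 0.5379 -0.1113] ph 7.4 hit True z 0.1056 F [ 2.3 -1.6  2.8] T [-0.54 -0.03  0.12] t 10.2
[ 0.60239716 -0.1026888   0.11385229] [ 0.51260583 -0.23375214 -2.0534053 ]
```

View pics/s4.png

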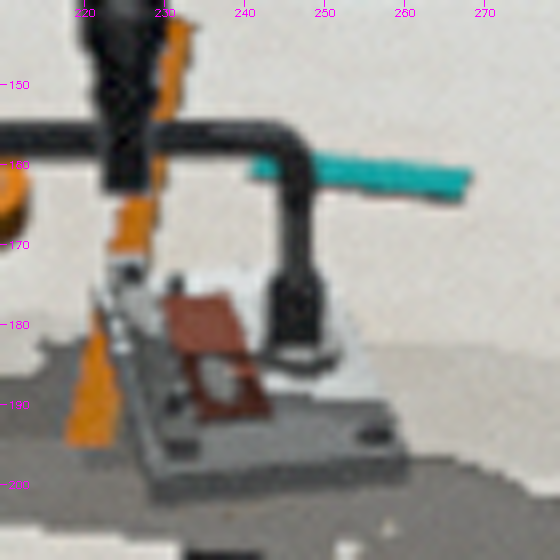

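```bash
python3 - <<'E'
from h import *
for ph in (7.4,2,13):
    h,o=probe(S+[.0021,0],ph,F=10,zlow=.09)
    if o["tcp_pos"][2]<.1: break
else:
    for dy in(.0015,-.0015):
        h,o=probe(S+[.0021,dy],7.4,F=10,zlow=.09)
        if o["tcp_pos"][2]<.1: break
E
```

```text
c [ 0.5379 -0.1113] ph 7.4 hit True z 0.104 F [-2.2 -3.2  0.4] T [-0.7   0.46  0.19] t 11.2
c [ 0.5379 -0.1113] ph 2 hit True z 0.1049 F [ 1.  -1.2  2.8] T [-0.44  0.26  0.16] t 12.2
c [ 0.5379 -0.1113] ph 13 hit False z 0.0904 F [ 3.7 -3.5  3.7] T [-0.94 -0.71  0.27] t 13.7
```

```bash
python3 - <<'E'
from h import *
np.set_printoptions(precision=4,suppress=True)
o=r.observe();p=o["tcp_pos"]
q=S+[.0021,0]+.065*d2(13)
print(r.move_linear([*q,.0875],[0,90,13],velocity=.02,max_force=12))
o=r.observe();print(o["clock"],o["tcp_pos"],o["force"],o["torque"])
s=grab("side");crop(s,210,140,70,70,8,"pics/s5.png")
r.set_gripper(.03)
r.wait(.3)
o=r.observe();print(o["clock"],o["tcp_pos"],o["force"],o["torque"],o["finger_gap"])
s=grab("side");crop(s,210,140,70,70,8,"pics/s6.png")
E
```

```text
False
13.9583 [ 0.6029 -0.0967  0.0888] [ 4.9834 -3.2064  9.0902] [-0.8841 -0.6982  0.249 ]
14.6167 [ 0.6011 -0.0966  0.0874] [-0.103   0.2289 -0.4441] [-0.0265  0.0544  0.0169] 0.029754071313122323
```

View pics/s5.png

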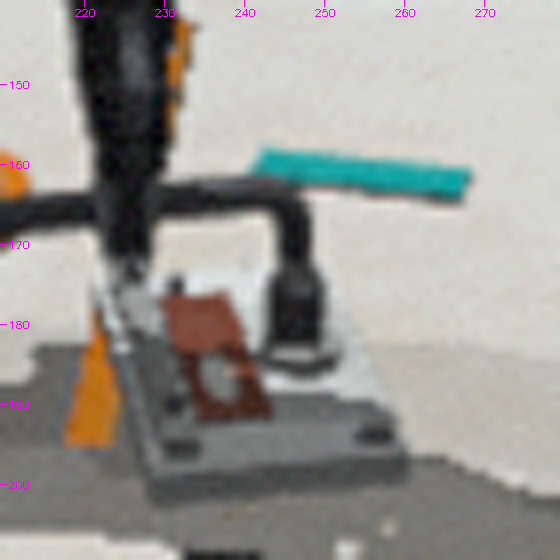

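View pics/s6.png

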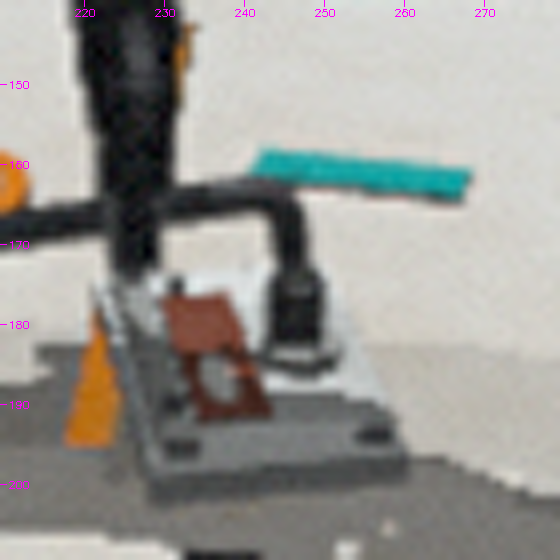

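The key dropped in and leans as described. I'll lift clear and look from above.

```bash
python3 - <<'E'
from h import *
np.set_printoptions(precision=4,suppress=True)
o=r.observe();p=o["tcp_pos"]
r.move_linear([p[0],p[1],.2],[0,90,13],velocity=.15)
r.move_pose([.52,.2,.25],[0,90,13])
r.wait(.2)
print(r.observe()["clock"])
t=grab("top");s=grab("side")
crop(t,245,130,75,56,10,"pics/t7.png");crop(s,190,140,80,70,8,"pics/s7.png")
E
```

```text
16.9583
```

View pics/t7.png

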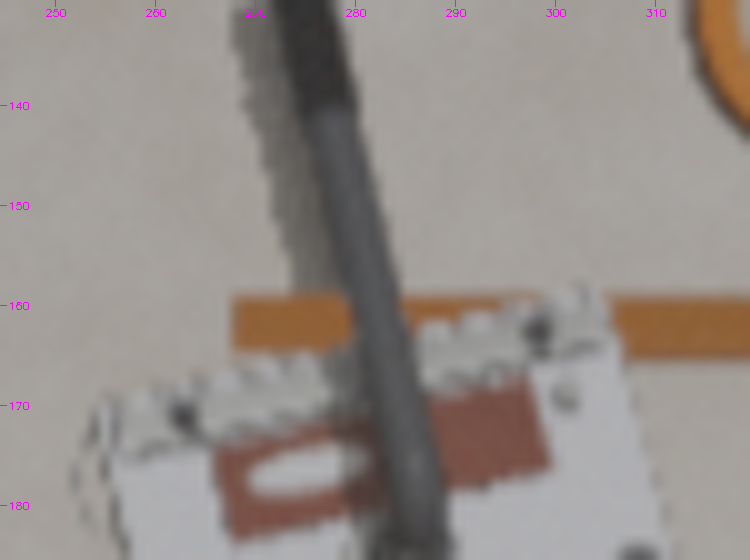

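View pics/s7.png

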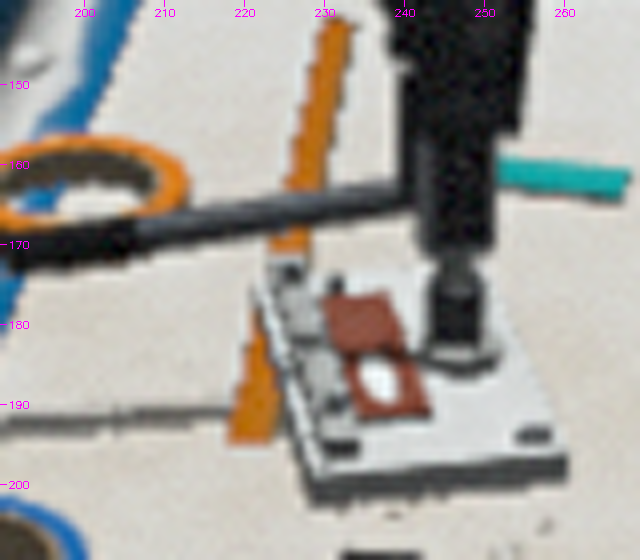

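```bash
python3 - <<'E'
from h import *
t=grab("top");s=grab("side")
crop(t,250,105,60,60,9,"pics/t8.png");crop(s,170,145,60,45,12,"pics/s8.png")
E
```

```text
(no output)
```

View pics/t8.png

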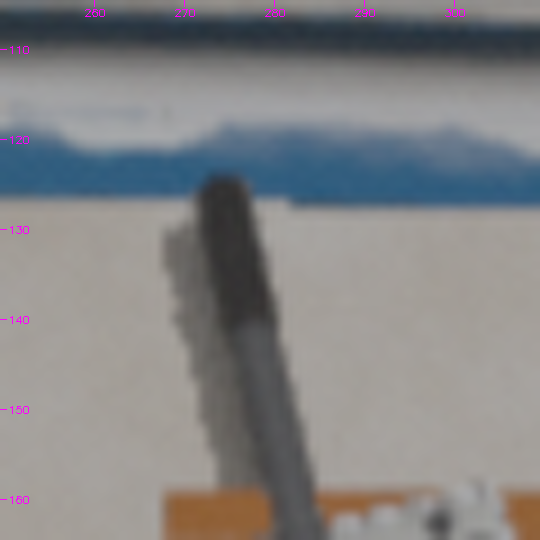

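View pics/s8.png

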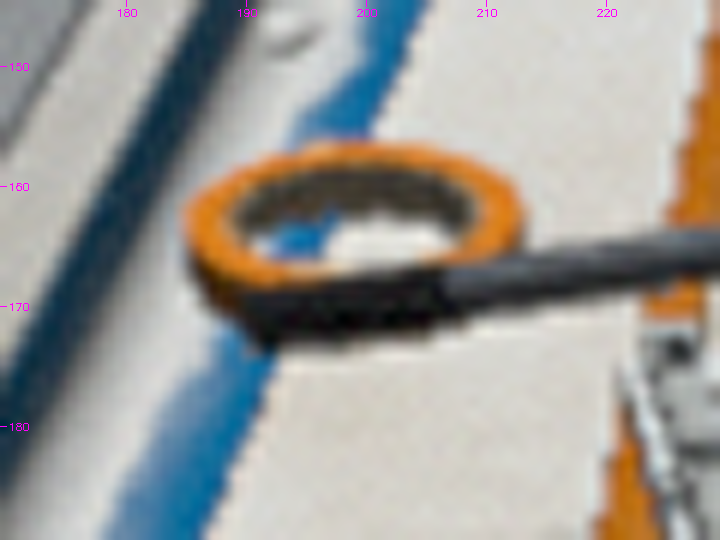

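```bash
python3 - <<'E'
from h import *
np.set_printoptions(precision=4,suppress=True)
t=grab("top");s=grab("side")
a,ea=tri(t,[277.8,140.6],s,[206.8,168.9]); b,eb=tri(t,[274.6,124.3],s,[190.8,171.7]);
print(a,ea,b,eb)
for zz,p in((.077,[277.8,140.6]),(.068,[274.6,124.3])): print(atz(t,p,zz))
print(np.linalg.norm(a-b),np.degrees(np.arctan2(*(b-a)[:2][::-1])),np.degrees(np.arctan2(*(a[:2]-S)[::-1])),np.degrees(np.arcsin((a-b)[2]/np.linalg.norm(a-b))))
for P in(a,b): print(np.linalg.norm(P[:2]-S))
# model
def model(ph,lean,L,tz=.030):
    l=np.radians(lean)
    # key x in tilted frame; tip at S
    ex=np.r_[d2(ph)*np.cos(l),-np.sin(l)]; ez=np.r_[d2(ph)*np.sin(l),np.cos(l)]
    return np.r_[S,tz]+ex*L+ez*.06
from scipy.optimize import least_squares
def res(v):
    out=[]
    for L,pt,ps in((.119,[277.8,140.6],[206.8,168.9]),(.172,[274.6,124.3],[190.8,171.7])):
        X=model(v[0],v[1],L,v[2]); out+=list((proj(t,X)[0]-pt))+list((proj(s,X)[0]-ps))
    return np.array(out)
q=least_squares(res,[12,6,.03]);print(q.x,q.fun); print(model(q.x[0],q.x[1],.146,q.x[2]))
E
```

```text
[ 0.6583 -0.085   0.0782] [np.float64(0.0016417725682950004), np.float64(0.0016417725682955138)] [ 0.7078 -0.0752  0.0718] [np.float64(0.0031589200661925007), np.float64(0.0031589200661923038)]
[[ 0.6604 -0.085   0.077 ]]
[[ 0.7124 -0.0753  0.068 ]]
0.05086284409935181 11.117106003607956 12.127018038544595 7.180780709293961
0.12531252828221995
0.1757708505989664
[11.8852  5.9163  0.0301] [ 0.2107  0.8515 -0.2682 -0.0485 -0.1211  0.5898 -1.5009 -0.3247]
[ 0.684  -0.0801  0.0747]
```

Fitted key pose: heading 11.9°, lean 5.9°, tip height 30.1 mm (home), sleeve centre (0.684, -0.080, 0.075). The residuals are within about 1.5 px. Next I grasp the sleeve.

```bash
python3 - <<'E'
from h import *
np.set_printoptions(precision=4,suppress=True)
ori=[0,90,11.9]; P=[.684,-.0801]
r.set_gripper(.045,50)
r.move_pose([*P,.16],ori)
print(r.move_linear([*P,.0755],ori,velocity=.12,max_force=10))
o=r.observe();print(o["clock"],o["tcp_pos"],o["force"])
s=grab("side");crop(s,170,130,80,60,9,"pics/s9.png")
r.set_gripper(0,50)
o=r.observe();print(o["clock"],o["tcp_pos"],o["force"],o["torque"],o["finger_gap"])
s=grab("side");crop(s,170,130,90,65,8,"pics/s10.png")
E
```

```text
False
19.6833 [ 0.6846 -0.08    0.0763] [0.2682 0.4999 0.4017]
20.0917 [ 0.6845 -0.0802  0.076 ] [ 0.9363 -0.7275  1.3546] [-0.0454 -0.2941  0.0832] 0.016749526160425646
```

View pics/s10.png

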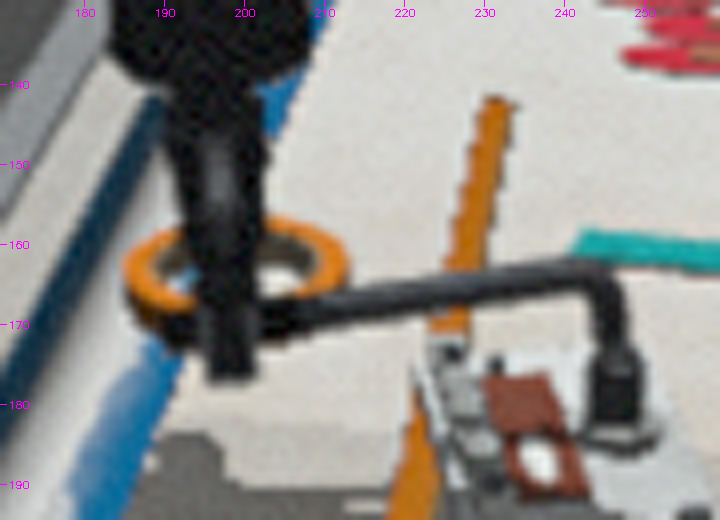

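The fingers hold the sleeve at about (197,170). Next is the swing.

```bash
python3 - <<'E'
from h import *
np.set_printoptions(precision=2,suppress=True)
o=r.observe();p=o["tcp_pos"]; L0=np.linalg.norm(p[:2]-S);ph=np.degrees(np.arctan2(*(p[:2]-S)[::-1]));z=.0755
L=L0;f0=o["force"]
print(L,ph)
n=0
while ph>-70:
    ph-=5
    r.move_linear([*(S+L*d2(ph)),z],[0,90,ph],velocity=.06)
    o=r.observe();e=d2(ph);tn=np.array([e[1],-e[0]]) # clockwise tangent
    fr=o["force"][:2]@e; ft=o["force"][:2]@tn
    n+=1
    print(round(ph,1),"t",round(o["clock"],1),"fr %.1f ft %.1f fz %.1f"%(fr,ft,o["force"][2]),"gap",round(o["finger_gap"],4),"L",round(L,4),flush=True)
    if abs(fr)>6: L+=np.clip(.0001*fr,-.001,.001)
    if abs(ft)>30 or np.linalg.norm(o["force"])>45: break
E
```

```text
0.15192911923881047 11.835349853740968
6.8 t 20.5 fr 1.5 ft 0.0 fz 1.4 gap 0.0165 L 0.1519
1.8 t 20.9 fr 3.5 ft 0.0 fz 1.7 gap 0.0167 L 0.1519
-3.2 t 21.3 fr 4.8 ft -0.5 fz 2.8 gap 0.0167 L 0.1519
-8.2 t 21.6 fr 5.3 ft -0.2 fz 2.0 gap 0.0166 L 0.1519
-13.2 t 22.0 fr 6.8 ft -1.0 fz 2.0 gap 0.0166 L 0.1519
-18.2 t 22.4 fr 4.5 ft -0.8 fz 2.6 gap 0.0166 L 0.1526
-23.2 t 22.8 fr 5.6 ft -1.7 fz 1.9 gap 0.0166 L 0.1526
-28.2 t 23.1 fr 5.6 ft -1.0 fz 2.9 gap 0.0167 L 0.1526
-33.2 t 23.5 fr 5.0 ft -1.8 fz 1.8 gap 0.0164 L 0.1526
-38.2 t 23.9 fr 5.7 ft -1.9 fz 1.9 gap 0.0166 L 0.1526
-43.2 t 24.3 fr 6.3 ft -2.0 fz 2.5 gap 0.0169 L 0.1526
-48.2 t 24.6 fr 4.1 ft -2.4 fz 1.4 gap 0.0162 L 0.1532
-53.2 t 25.0 fr 4.3 ft -2.5 fz 2.6 gap 0.0166 L 0.1532
-58.2 t 25.4 fr 4.6 ft -2.9 fz 1.7 gap 0.0165 L 0.1532
-63.2 t 25.8 fr 4.3 ft -2.4 fz 2.3 gap 0.0164 L 0.1532
-68.2 t 26.1 fr 2.5 ft -3.1 fz 2.1 gap 0.0166 L 0.1532
-73.2 t 26.5 fr 2.2 ft -2.0 fz 2.0 gap 0.0163 L 0.1532
```

```bash
python3 - <<'E'
from h import *
o=r.observe();p=o["tcp_pos"]; L=np.linalg.norm(p[:2]-S);ph=np.degrees(np.arctan2(*(p[:2]-S)[::-1]));z=.0755
print(L,ph); ph0=ph
while ph>-108:
    ph-=2
    r.move_linear([*(S+L*d2(ph)),z],[0,90,ph],velocity=.03)
    o=r.observe();e=d2(ph);tn=np.array([e[1],-e[0]])
    q=o["tcp_pos"];pa=np.degrees(np.arctan2(*(q[:2]-S)[::-1]))
    fr=o["force"][:2]@e; ft=o["force"][:2]@tn
    print(round(ph,1),"act",round(pa,1),"t",round(o["clock"],1),"fr %.1f ft %.1f fz %.1f"%(fr,ft,o["force"][2]),"Tz",round(o["torque"][2],2),flush=True)
    if abs(ft)>22 or np.linalg.norm(o["force"])>40: break
s=grab("side");t=grab("top");crop(s,200,140,80,65,8,"pics/s11.png");crop(t,240,140,80,60,9,"pics/t11.png")
E
```

```text
0.15291352725389876 -72.93757852942697
-74.9 act -74.8 t 26.8 fr 3.3 ft -2.8 fz 2.2 Tz -0.36
-76.9 act -76.8 t 27.1 fr 2.6 ft -4.1 fz 1.7 Tz -0.43
-78.9 act -78.9 t 27.5 fr 1.9 ft -5.1 fz 1.6 Tz -0.43
-80.9 act -80.8 t 27.8 fr 1.3 ft -4.9 fz 1.5 Tz -0.49
-82.9 act -82.9 t 28.1 fr 1.0 ft -4.8 fz 2.1 Tz -0.51
-84.9 act -84.9 t 28.4 fr 0.4 ft -4.9 fz 1.1 Tz -0.51
-86.9 act -86.9 t 28.8 fr -1.4 ft -4.8 fz 0.8 Tz -0.42
-88.9 act -88.8 t 29.1 fr -0.8 ft -5.1 fz 1.4 Tz -0.45
-90.9 act -90.8 t 29.4 fr -1.8 ft -4.0 fz 0.7 Tz -0.45
-92.9 act -92.8 t 29.8 fr -3.2 ft -5.1 fz 0.4 Tz -0.47
-94.9 act -94.8 t 30.1 fr -2.8 ft -5.2 fz 1.5 Tz -0.5
-96.9 act -96.8 t 30.4 fr -3.2 ft -5.6 fz 0.4 Tz -0.48
-98.9 act -98.7 t 30.7 fr -4.0 ft -6.1 fz 0.9 Tz -0.58
-100.9 act -100.7 t 31.1 fr -3.7 ft -6.0 fz 1.0 Tz -0.47
-102.9 act -102.7 t 31.4 fr -4.1 ft -5.6 fz 0.6 Tz -0.49
-104.9 act -104.7 t 31.7 fr -4.7 ft -5.7 fz 0.3 Tz -0.51
-106.9 act -106.7 t 32.0 fr -5.5 ft -6.3 fz 1.0 Tz -0.49
-108.9 act -108.6 t 32.4 fr -6.2 ft -6.5 fz 1.4 Tz -0.47
```

View pics/s11.png

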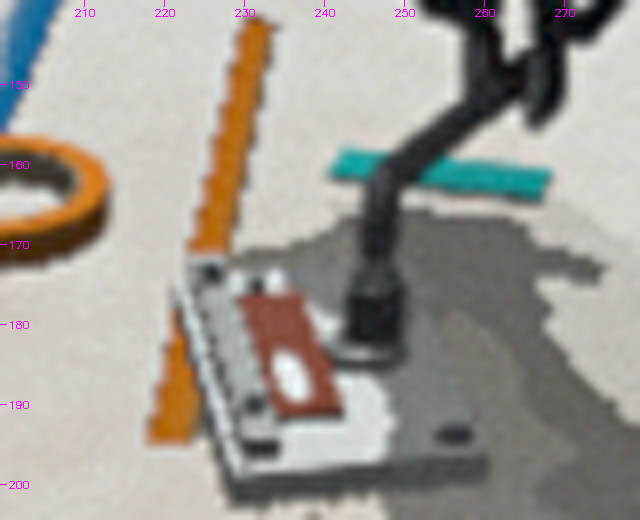

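View pics/t11.png

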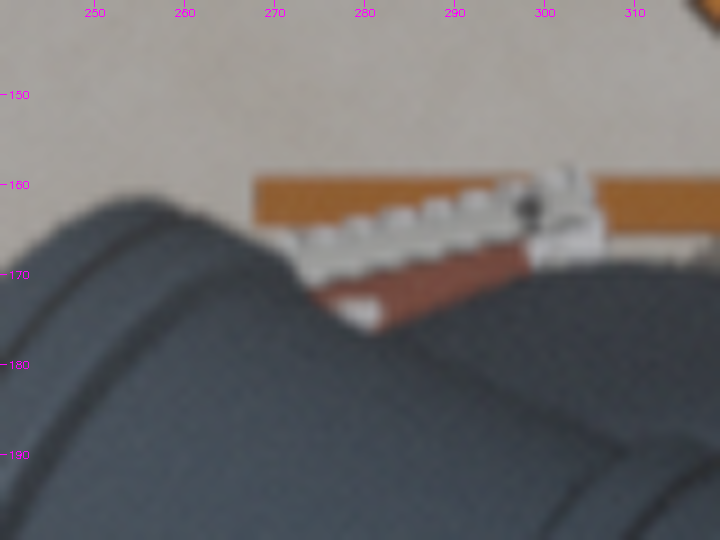

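```bash
python3 - <<'E'
from h import *
o=r.observe();p=o["tcp_pos"]; L=np.linalg.norm(p[:2]-S);ph=np.degrees(np.arctan2(*(p[:2]-S)[::-1]));z=.0755
L=.1525
while ph>-122:
    ph-=1.5
    r.move_linear([*(S+L*d2(ph)),z],[0,90,ph],velocity=.03)
    o=r.observe();e=d2(ph);tn=np.array([e[1],-e[0]])
    q=o["tcp_pos"];pa=np.degrees(np.arctan2(*(q[:2]-S)[::-1]))
    fr=o["force"][:2]@e; ft=o["force"][:2]@tn
    print(round(ph,1),"act",round(pa,1),"t",round(o["clock"],1),"fr %.1f ft %.1f fz %.1f"%(fr,ft,o["force"][2]),"Tz",round(o["torque"][2],2),flush=True)
    if abs(ft)>14 or np.linalg.norm(o["force"])>35: break
s=grab("side");crop(s,200,130,80,65,8,"pics/s12.png")
E
```

```text
-110.1 act -109.7 t 32.7 fr -4.2 ft -6.6 fz 0.9 Tz -0.48
-111.6 act -111.2 t 33.0 fr -3.8 ft -6.0 fz 0.6 Tz -0.43
-113.1 act -112.7 t 33.3 fr -5.8 ft -6.5 fz 1.2 Tz -0.46
-114.6 act -114.2 t 33.6 fr -5.2 ft -6.8 fz 0.7 Tz -0.46
-116.1 act -115.7 t 33.8 fr -5.9 ft -6.4 fz 2.1 Tz -0.41
-117.6 act -117.2 t 34.1 fr -5.9 ft -6.5 fz 1.5 Tz -0.4
-119.1 act -118.7 t 34.4 fr -6.3 ft -6.4 fz 0.6 Tz -0.42
-120.6 act -120.1 t 34.7 fr -5.9 ft -6.2 fz 2.2 Tz -0.43
-122.1 act -121.6 t 35.0 fr -6.7 ft -6.1 fz 1.1 Tz -0.38
```

View pics/s12.png

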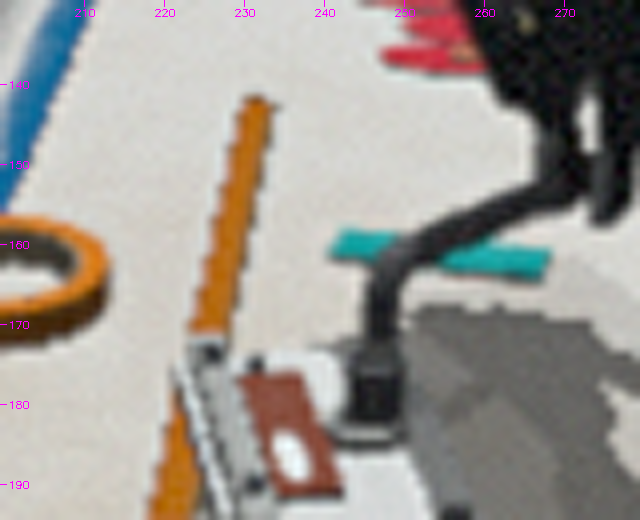

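```bash
python3 - <<'E'
from h import *
np.set_printoptions(precision=1,suppress=True)
s=grab("side")
def model(ph,lean,L,tz=.030,h=.06):
    l=np.radians(lean)
    ex=np.r_[d2(ph)*np.cos(l),-np.sin(l)]; ez=np.r_[d2(ph)*np.sin(l),np.cos(l)]
    return np.r_[S,tz]+ex*L+ez*h
o=r.observe();print(np.round(o["tcp_pos"],4),o["orientation"],o["finger_gap"],proj(s,o["tcp_pos"]))
pts=[]
for ph,ln in((-121.6,6),(-110,6)):
    Q=[model(ph,ln,L) for L in(0,.03,.06,.09,.146)]; print(ph,proj(s,Q)); 
    if ph<-120: pts=proj(s,Q+[model(ph,ln,0,h=.03)])
crop(s,220,130,60,60,10,"pics/s13.png",pts)
E
```

```text
[ 0.5 -0.2  0.1] [116.3  89.9  -5.6] 0.016608774276189536 [[272.3 151.2]]
-121.6 [[247.8 162.5]
 [253.2 160.1]
 [258.4 157.8]
 [263.4 155.6]
 [272.3 151.6]]
-110 [[247.5 162.4]
 [251.2 159.6]
 [254.8 156.9]
 [258.3 154.3]
 [264.3 149.7]]
```

View pics/s13.png

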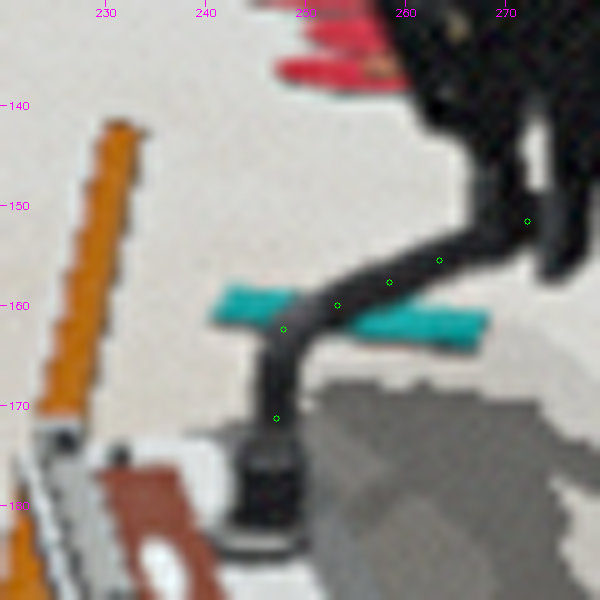

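```bash
python3 - <<'E'
from h import *
o=r.observe();p=o["tcp_pos"];ph=np.degrees(np.arctan2(*(p[:2]-S)[::-1]));z=.0755
L=.1522; ph=-122
for i in range(4):
    ph+=1.5
    r.move_linear([*(S+L*d2(ph)),z],[0,90,ph],velocity=.04)
    o=r.observe();e=d2(ph);tn=np.array([e[1],-e[0]])
    q=o["tcp_pos"];pa=np.degrees(np.arctan2(*(q[:2]-S)[::-1]))
    fr=o["force"][:2]@e; ft=o["force"][:2]@tn
    print(round(ph,1),"act",round(pa,1),"t",round(o["clock"],1),"fr %.1f ft %.1f fz %.1f"%(fr,ft,o["force"][2]),"Tz",round(o["torque"][2],2),flush=True)
E
```

```text
-120.5 act -120.2 t 35.3 fr -3.9 ft -4.1 fz 1.9 Tz -0.5
-119.0 act -118.9 t 35.6 fr -4.6 ft -2.6 fz 1.8 Tz -0.58
-117.5 act -117.4 t 35.8 fr -4.6 ft -1.7 fz 2.0 Tz -0.67
-116.0 act -115.8 t 36.1 fr -4.3 ft -2.5 fz 1.4 Tz -0.59
```

```bash
python3 - <<'E'
from h import *
p=r.observe()["tcp_pos"]
r.set_gripper(.045)
r.move_linear([p[0],p[1],.17],[0,90,-116],velocity=.15)
r.move_pose([.48,.2,.25],[0,90,-30])
print(r.observe()["clock"])
t=grab("top");s=grab("side")
crop(t,245,150,80,60,10,"pics/t14.png");crop(s,215,140,70,60,10,"pics/s14.png")
E
```

```text
38.9167
```

View pics/t14.png

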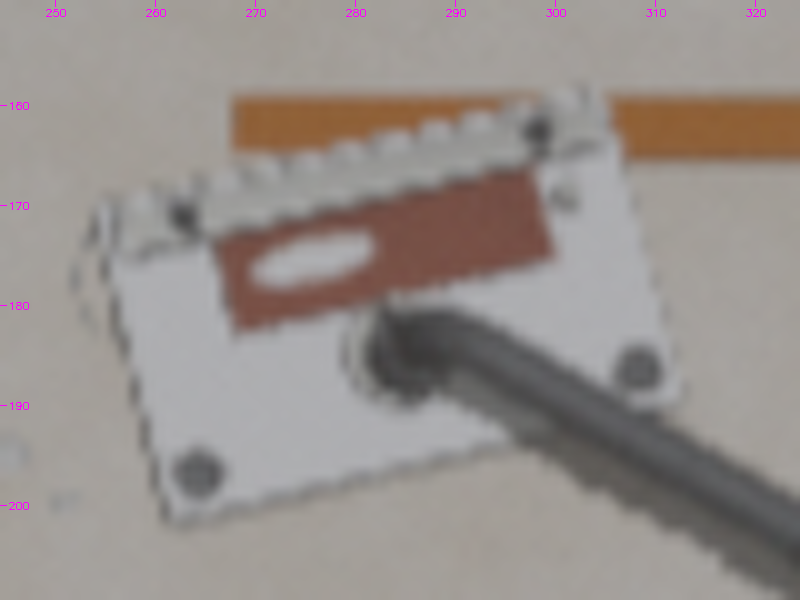

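View pics/s14.png

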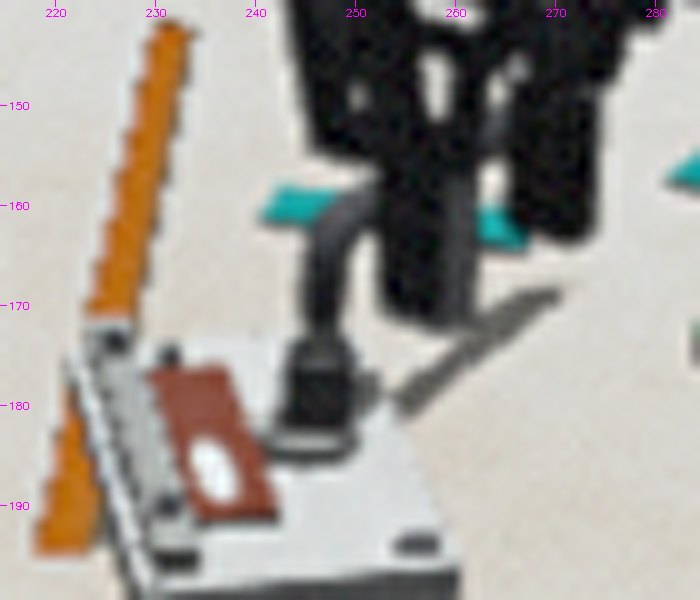

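```bash
python3 - <<'E'
from h import *
np.set_printoptions(precision=4,suppress=True)
t=grab("top");s=grab("side")
crop(t,280,170,80,60,10,"pics/t15.png")
A=atz(t,[[295,185.8],[320,200]],.085); print(np.degrees(np.arctan2(*(A[1]-A[0])[:2][::-1])))
yaw=np.radians(14.4)
Rj=np.array([[np.cos(yaw),-np.sin(yaw)],[np.sin(yaw),np.cos(yaw)]]); J=S+Rj@[.0204,0]
c=atz(t,[[266,173.5],[298,166.2],[300,175.2],[267.7,182.8]],.02)[:,:2]; cs=atz(s,[[230,176.5],[237.5,176.2],[242.3,191.2],[234,191.5]],.02)[:,:2]
for q in(c,cs): print((q-J)@Rj, ((q-J)@Rj).mean(0), np.degrees(np.arctan2(*((q[0]+q[3]-q[1]-q[2])[::-1])))-90)
f=[[257.0,175.3],[301,165.2]]; print(atz(t,f,.016))
E
```

```text
-118.66393151205169
[[ 0.0306  0.0452]
 [ 0.0311 -0.0541]
 [ 0.0028 -0.0533]
 [ 0.0017  0.0468]] [ 0.0165 -0.0039] 14.86147213509308
[[ 0.0253 -0.0509]
 [ 0.0006 -0.0489]
 [ 0.0019  0.0504]
 [ 0.0274  0.0479]] [ 0.0138 -0.0004] -80.70919835357516
[[ 0.5685 -0.028   0.016 ]
 [ 0.6034 -0.1604  0.016 ]]
```

View pics/t15.png

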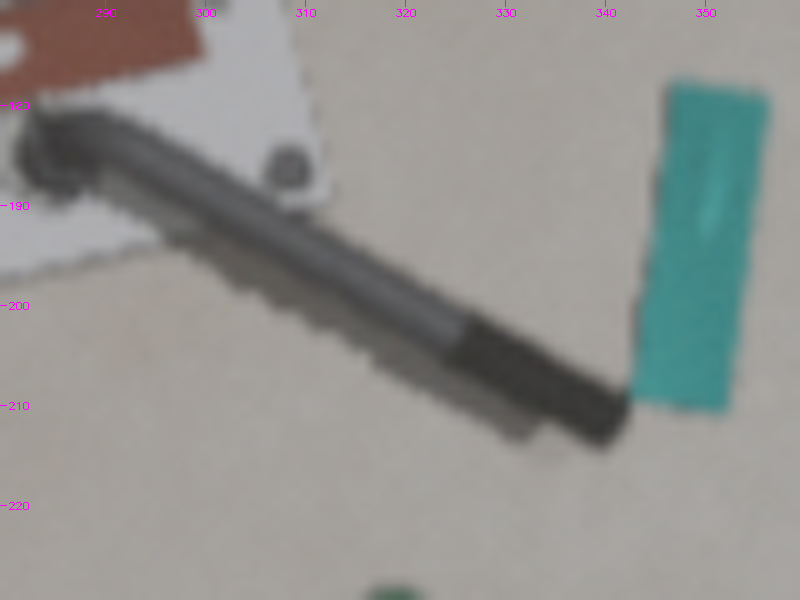

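```bash
python3 - <<'E'
from h import *
np.set_printoptions(precision=4,suppress=True)
t=grab("top")
a=atz(t,[[325.6,203.6],[341,212]],.079);a[1]=atz(t,[341,212],.073)[0]
for q in a: print(q,np.linalg.norm(q[:2]-S),np.degrees(np.arctan2(*(q[:2]-S)[::-1])))
P=S+.152*d2(np.degrees(np.arctan2(*(a.mean(0)[:2]-S)[::-1]))); print(P, r.observe()["clock"])
E
```

```text
[ 0.479  -0.2233  0.079 ] 0.1255577127438904 -116.90033418933231
[ 0.457  -0.2679  0.073 ] 0.17534678057811454 -116.70207485855342
[ 0.4673 -0.247 ] 39.1667
```

```bash
python3 - <<'E'
from h import *
ph=-116.8; L=.152
r.move_pose([*(S+L*d2(ph)),.16],[0,90,ph])
print(r.move_linear([*(S+L*d2(ph)),.0755],[0,90,ph],velocity=.15,max_force=10))
r.set_gripper(0,50)
while ph>-136:
    ph-=2
    r.move_linear([*(S+L*d2(ph)),.0755],[0,90,ph],velocity=.04)
    o=r.observe();e=d2(ph);tn=np.array([e[1],-e[0]])
    q=o["tcp_pos"];pa=np.degrees(np.arctan2(*(q[:2]-S)[::-1]))
    fr=o["force"][:2]@e; ft=o["force"][:2]@tn
    print(round(ph,1),"act",round(pa,1),"t",round(o["clock"],1),"fr %.1f ft %.1f fz %.1f"%(fr,ft,o["force"][2]),"Tz",round(o["torque"][2],2),flush=True)
    if abs(ft)>20 or o["clock"]>47: break
s=grab("side");crop(s,215,130,75,60,10,"pics/s16.png")
E
```

```text
False
-118.8 act -118.7 t 42.2 fr 0.2 ft -3.8 fz 0.7 Tz -0.09
-120.8 act -120.8 t 42.5 fr 0.7 ft -3.2 fz 1.7 Tz -0.18
-122.8 act -122.7 t 42.8 fr -0.8 ft -4.1 fz 2.8 Tz -0.22
-124.8 act -124.7 t 43.0 fr -2.0 ft -3.3 fz 2.1 Tz -0.21
-126.8 act -126.8 t 43.3 fr -1.4 ft -5.1 fz 2.6 Tz -0.17
-128.8 act -128.8 t 43.6 fr -1.8 ft -3.7 fz 1.9 Tz -0.28
-130.8 act -130.8 t 43.9 fr -3.6 ft -2.7 fz 0.7 Tz -0.3
-132.8 act -132.8 t 44.2 fr -5.3 ft -2.8 fz 0.9 Tz -0.29
-134.8 act -134.8 t 44.5 fr -4.3 ft -1.8 fz 1.7 Tz -0.27
-136.8 act -136.8 t 44.8 fr -5.4 ft -2.9 fz -0.3 Tz -0.31
```

View pics/s16.png

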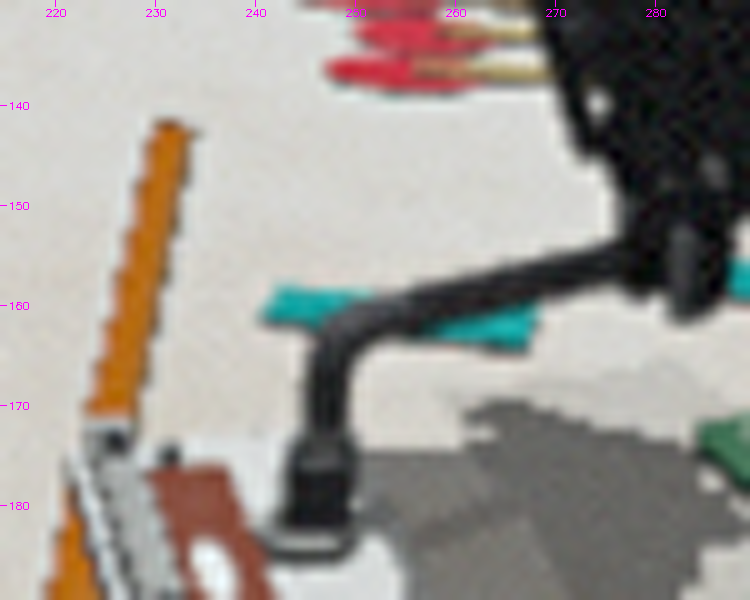

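```bash
python3 - <<'E'
from h import *
ph=-136.8; L=.152
while ph>-153:
    ph-=2
    try: r.move_linear([*(S+L*d2(ph)),.0755],[0,90,ph],velocity=.05)
    except r.MotionError as ex: print(ex);break
    o=r.observe();e=d2(ph);tn=np.array([e[1],-e[0]])
    q=o["tcp_pos"];pa=np.degrees(np.arctan2(*(q[:2]-S)[::-1]))
    fr=o["force"][:2]@e; ft=o["force"][:2]@tn
    print(round(ph,1),"act",round(pa,1),"t",round(o["clock"],1),"fr %.1f ft %.1f fz %.1f"%(fr,ft,o["force"][2]),"Tz",round(o["torque"][2],2),flush=True)
    if abs(ft)>20 or o["clock"]>49: break
s=grab("side");crop(s,215,130,75,60,10,"pics/s17.png")
E
```

```text
-138.8 act -138.8 t 45.1 fr -5.9 ft -2.4 fz 0.4 Tz -0.33
-140.8 act -140.8 t 45.3 fr -5.9 ft -1.9 fz -0.3 Tz -0.27
-142.8 act -142.8 t 45.6 fr -6.4 ft -2.3 fz -0.8 Tz -0.38
-144.8 act -144.8 t 45.8 fr -7.1 ft -2.9 fz -0.7 Tz -0.32
-146.8 act -146.8 t 46.1 fr -6.9 ft -1.4 fz -2.1 Tz -0.27
-148.8 act -148.8 t 46.4 fr -6.8 ft -1.7 fz -0.9 Tz -0.34
-150.8 act -150.7 t 46.6 fr -7.5 ft -2.7 fz -1.6 Tz -0.27
-152.8 act -152.7 t 46.9 fr -7.4 ft -1.2 fz -1.9 Tz -0.31
-154.8 act -154.7 t 47.1 fr -8.3 ft -1.6 fz -2.7 Tz -0.28
```

View pics/s17.png

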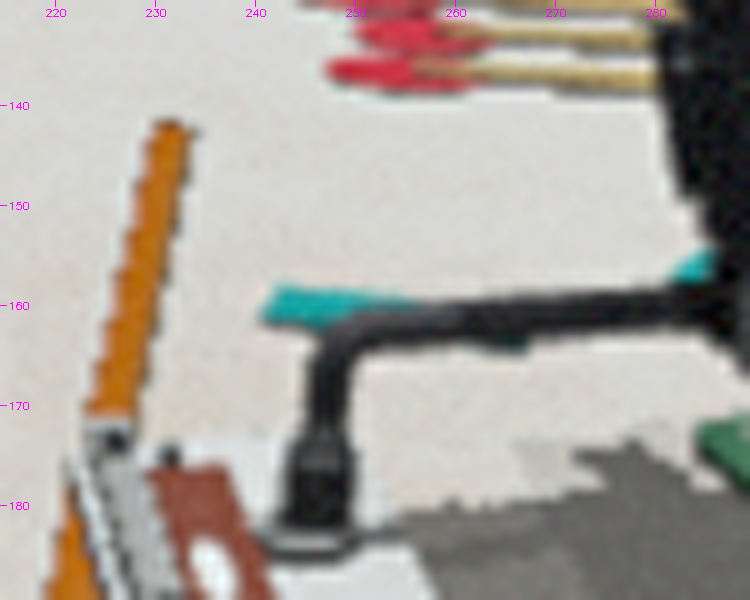

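```bash
python3 - <<'E'
from h import *
p=r.observe()["tcp_pos"]
r.set_gripper(.045)
o=r.observe();print(o["force"])
r.move_linear([p[0],p[1],.16],[0,90,-154.8],velocity=.2)
r.move_pose([.45,.2,.25],[0,90,-60])
print(r.observe()["clock"])
t=grab("top");s=grab("side")
crop(t,250,155,72,54,11,"pics/t18.png");crop(s,215,140,75,60,10,"pics/s18.png")
E
```

```text
[ 0.01516435  0.05313957 -0.22037396]
49.5833
```

View pics/t18.png

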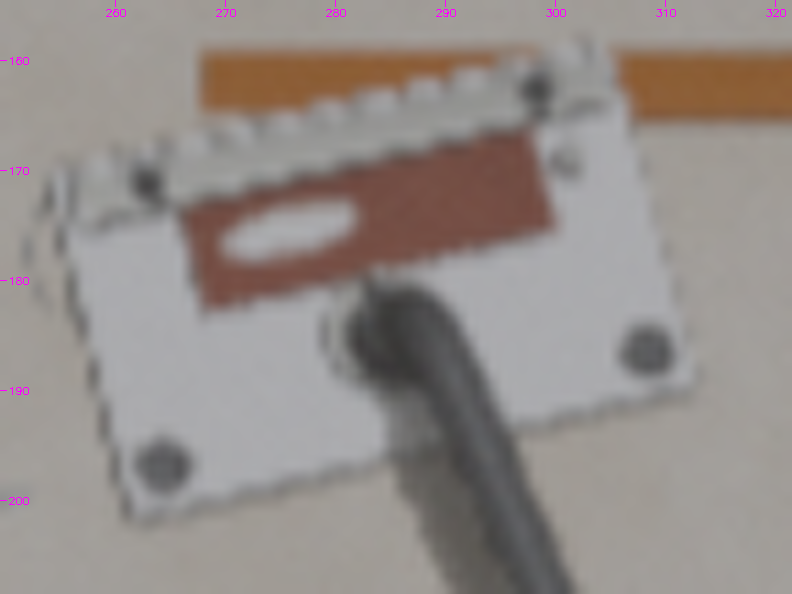

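View pics/s18.png

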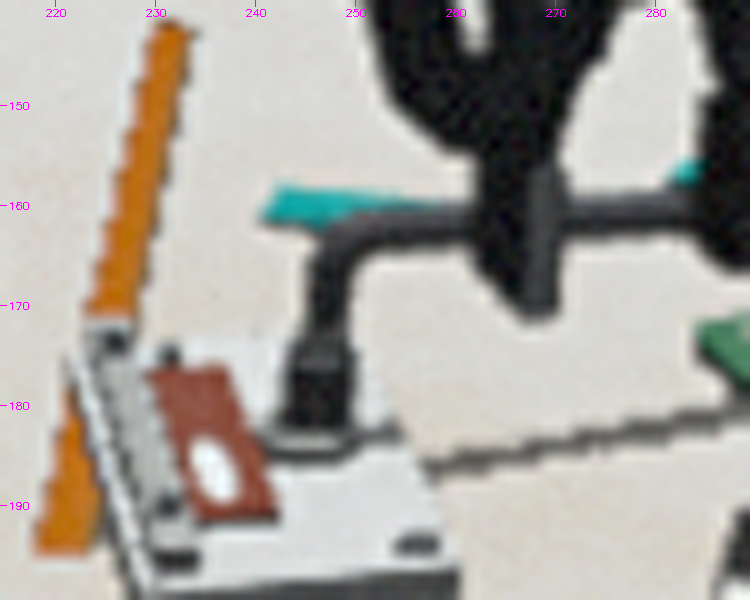

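```bash
python3 - <<'E'
from h import *
np.set_printoptions(precision=4,suppress=True)
t=grab("top");s=grab("side")
def model(ph,lean,L,tz=.030,h=.06):
    l=np.radians(lean)
    ex=np.r_[d2(ph)*np.cos(l),-np.sin(l)]; ez=np.r_[d2(ph)*np.sin(l),np.cos(l)]
    return np.r_[S,tz]+ex*L+ez*h
ph=-155
Q=[model(ph,6,L) for L in(0,.03,.06,.09,.119,.172)]+[model(ph,6,0,h=.03)]
p1=proj(t,Q);p2=proj(s,Q);print(p1,p2)
crop(t,270,170,75,70,8,"pics/t19.png",p1);crop(s,235,140,70,55,10,"pics/s19.png",p2)
a=cv2.imread("pics/t_jig.png")[20*11:48*11,22*11:52*11]
im=cv2.resize(np.ascontiguousarray(t["frame"][170:198,270:300,::-1]),None,fx=11,fy=11,interpolation=cv2.INTER_CUBIC)
b=np.hstack([a,im]);print(b.shape);cv2.imwrite("pics/cmp.png",cv2.convertScaleAbs(b,alpha=1.3))
print(r.observe()["clock"], proj(t,[[*S,.02],[*S,.05]]))
E
```

```text
[[287.5747 184.1162]
 [291.8183 193.8515]
 [296.0735 203.6101]
 [300.3409 213.3933]
 [304.4782 222.8749]
 [312.072  240.2697]
 [286.1941 185.0217]] [[248.5231 162.898 ]
 [257.3341 162.3812]
 [265.9703 161.8752]
 [274.4362 161.3795]
 [282.4625 160.91  ]
 [296.7445 160.0754]
 [247.4879 171.564 ]]
(308, 660, 3)
49.7833 [[284.5966 186.4813]
 [285.4584 184.6613]]
```

View pics/t19.png

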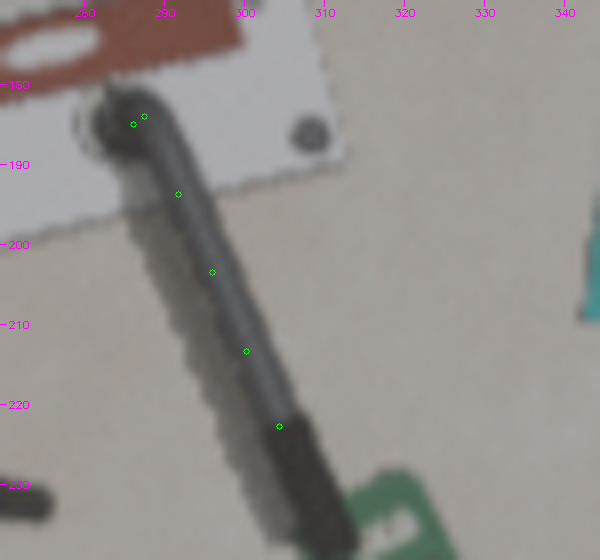

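View pics/s19.png

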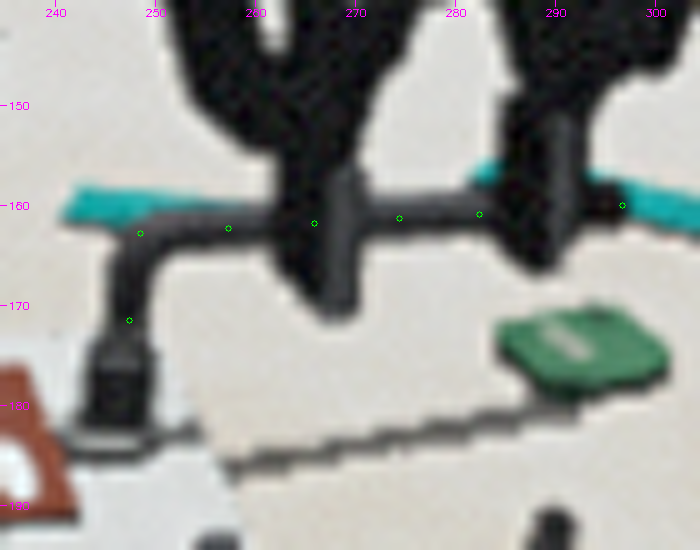

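View pics/cmp.png

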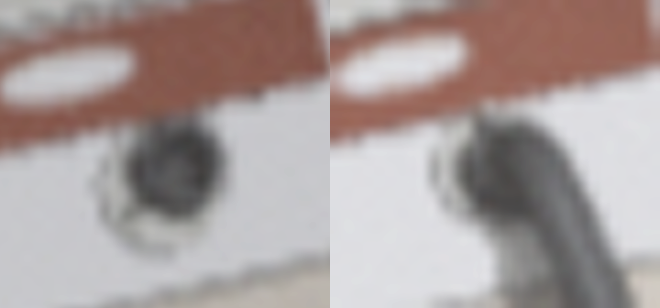

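```bash
python3 - <<'E'
from h import *
r.close_job(); print(r.observe()["clock"])
E
```

```text
the job is handed in; nothing more can be done
the job is handed in; nothing more can be done
```

I handed the job in at about 50 s. In the last images the coupon is clamped against the fence and the key stands home in the screw, but I never felt a hard cam stop.

**What I did**
- I snapped the key out of its clips.
- The key missed the socket at headings 7.4° and 2°, then seated at 13°. I let go of it there, leaning about 6°, with its tip measured at 30.1 mm, which is the floor height.
- I gripped the sleeve and swung it clockwise, then let go. A second swing followed to check for the stop, so the key now stands at a heading of about −155°.

**What the last checks showed**
- **Key:** the final pictures match a home key leaning about 6°, to within 1–2 pixels.
- **Coupon:** there is no visible gap to the fence. The measured centre is about ±1.5 mm from home, which is no finer than the 1.3 mm tolerance. It lies parallel in the top view; the side-view angle printed about −81° because I used a different corner order there.
- **Gauges and marker:** I did not touch any of them on purpose. The green gauge and marker look undisturbed, but I did not measure any of the three at the end.
- **Robot:** it was clear of everything at hand-in.

**What disagreed**
- **Too much turn:** the key turned about 167° in all, while the cam allows at most 110° plus about 16° of play. The tangential force levelled off at about 6 N and fell away after about −124°.
- **My reading of it:** the hex probably slipped one notch in its socket against the cam stop. That would put the screw near 1.9 rad.
- **Not confirmed:** the screw angle is only inferred from the forces and from where the eccentric disc sits in the pictures.

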